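# Set the tilting tile board to its painting angle

### The job

Lower the sprung painting board to its working angle: with the fingertips press down on the padded steel plate at its raised corner, beside the scale, until the pointer stands at the one long mark, without going on as far as the next short mark below it, then let go so that the board stays there. The paint on the clipped tile is wet, so do not touch the tile. Only press the board, do not lift it, and leave the other things on the bench where they are.

Things in the scene. Friction and masses are not known exactly. Their poses are not given: they have to be found in the camera images.
- stand: Tilting painting stand, screwed down: aluminium base plate 290 (x) x 300 (y) x 10 mm, two 8 mm cheeks 119 mm high at x = +-129 mm carry the board's level shaft. Origin: centre of the stand, on the bench top, z up; x runs along the shaft towards the white scale, y points to the raised side of the board. Stands at a different place, turned up to 20 degrees either way.
- board (a joint): Tilt of the board and its pointer, rad: 0 is level, growing as the raised (+y) side goes up. Range 0 to 0.60; begins at 0.30 to 0.44. Long mark at 0.1745 (10 degrees), short marks every 5 degrees, the next one below it at 0.087. Torsion springs push the raised side up and a friction brake holds the board where it is left; pressing the corner down takes about 4 to 9 N, more as it gets lower.
- axis (a point): Point on the shaft's axis, fixed, level with the pad's centre along the shaft (94 mm from the stand's middle towards the scale), 85 mm above the bench. The plywood board (240 along the shaft x 300 x 10 mm) tilts about this axis; it reaches 100 mm down and 200 mm up the slope from it, its upper face 16 mm above the axis, with a ledge 12 mm high along the lower edge.
- corner: Steel plate 50 x 50 mm on the board's raised corner beside the scale, with a black ribbed rubber pad 38 x 38 mm: the place to press. Origin: centre of the pad's upper face; z square out of the board, y up the slope, x along the shaft to the scale. Lies 175 mm up the slope from the axis and 22 mm above it, square to the board, turning with it. A bracket 16 mm wide runs 60 mm to +x to the pointer.
- pointer_tip (a point): Tip of the black pointer, which moves with the board in front of the scale, 120 mm from the shaft's axis.
- long_mark (a point): Point on the long mark where the pointer's tip stands when the board is set right. The scale is a white upright sector, 150 mm radius about the shaft, 23 mm outside the board's edge, facing along the stand's +x, with black marks: one long (67 mm), the others short (17 mm).
- tile: Freshly painted relief tile 150 x 150 x 13 mm, clipped flat on the middle of the board (its edge is 55 mm or more from the corner pad). Origin: centre of its underside. Must not be touched.
- paint_bottle: White squeeze bottle, 38 mm across, 112 mm high, standing beside the raised edge. Origin: centre of its underside. Leave it.
- paint_jar: Jar with a white lid, 52 mm across, 55 mm high, standing beside the raised edge. Origin: centre of its underside. Leave it.
- varnish: Amber bottle, 42 mm across, 90 mm high, standing beside the raised edge. Origin: centre of its underside. Leave it.
- brush: Paint brush 190 mm long lying beside the lower edge. Origin: centre of its underside. Leave it.
- putty_tin: Flat black tin, 76 mm across, 30 mm high, in front of the scale. Origin: centre of its underside. Leave it.
- brush_pot: Red pot of brushes, 88 mm across, about 220 mm high over the brushes. Origin: centre of its underside. Leave it.
- glue_gun: Blue and black glue gun lying on its side, about 140 x 130 x 34 mm. Origin: under the middle of its barrel. Leave it.

How it is judged (in metres and radians):
On the way, in this order (a step that is already met when the one before it is completed fails the run):
1. the fingers press the corner plate (contact force between the fingers and corner above 1.5 N), for 0.1 s.
2. the pointer comes to the long mark (value of joint board between 0.1445 and 0.2045 rad), for 0.2 s.
At the end, for the whole second after the job is handed in: The corner plate has been pressed by the fingers and let go, and the board stands still with its pointer at the long mark: tilt 0.1745 rad within 0.03 rad (3.6 mm at the pointer's tip) (all of step 2 and velocity of joint board between -0.02 and 0.02 rad/s); the robot touches nothing.
It fails at once if the board is pressed as far as the next short mark (tilt under 0.09 rad) (value of joint board below 0.09 rad).
It fails at once if the board is lifted (tilt over 0.47 rad) (value of joint board above 0.47 rad).
It fails at once if the wet tile is touched (contact force between any of the fingers, the arm and tile above 0.3 N).
It fails at once if one of the other things is moved by more than 20 mm (distance of any of paint_bottle, paint_jar, varnish, brush, putty_tin, brush_pot, glue_gun from where it was at the start of the episode above 0.02 m).
It also fails if it takes over 42 s, if anything falls off the work surface, if the arm or the gripper's body presses on something with over 40 N, if the wrist force passes 120 N, or if a joint passes its speed limit or range.

### The arm

A 6-joint arm with a two-finger parallel gripper is mounted at the origin on the work surface. World frame = base frame: x ahead of the robot, y to its left, z up, the work surface at z = 0. Lengths are in mm, angles in degrees, forces in N, time in s.
With the tool pointing down it reaches from about 300 to 850 mm from the base axis. Payload 4.2 kg.
Tool frame: the origin (TCP) lies at the very end of the fingers, on their centre line; the grasp point (between the pads) lies 19 mm behind it; x points along the fingers, z is the direction in which the jaws open and shut, and the axes are right-handed (so a half turn about x gives the same grasp; the last joint's range is limited). The gripper opens to 91 mm and grips with 3 to 60 N. Pads are 32 mm wide; open, the fingers measure 118 mm over their backs; the gripper's body (76 mm by 178 mm) begins 60 mm behind the grasp point.
Start: joints at [69.271, 18.312, 89.639, -0, 72.044, -1.146], TCP at [192.733, 541.754, 213.976] pointing down, gripper open.
Joint ranges: [-177.97, 177.97], [-48.28, 115.42], [12.27, 149.76], [-77.06, 257.06], [2.81, 150.46], [-146.56, 146.56]. Speed limits (degrees/s): [147.25, 147.25, 180, 180, 180, 180].

### API

Orientations are given as [roll, pitch, yaw] about the fixed x, y, z axes, in that order (R = Rz(yaw) Ry(pitch) Rx(roll)).
In Python, from workcell import state, grab_frame, camera_info, env, search_frame, place_of gives the robot as it stands.
- The arm moves only by the tool drive_tool, never from a script. Its argument "plan" is a list of rows, each a list of 7 numbers: the turn, a rotation vector about the world's x, y, z in degrees, then the shift along the world's x, y, z in mm, then the finger opening in mm, from 0 to 91.2. In form: [[wx, wy, wz, dx, dy, dz, jaw], ...]. A call has 1 to 10 rows; each row is the pose to reach, as a shift and turn from the pose measured when the call began; what a row does not reach only later rows make up. A row lasts 1/8 s, in which the tool goes at most 62.5 mm and 10.7 degrees, less where a joint would pass 70% of its speed; a pose out of reach is approached as far as the arm can. A call with a gripper value outside its range is refused whole. The fingers move at their own pace and stop on an object; "grip_force" is the grip in N (left out, the last holds). Time passes only in rows, so rows that repeat a pose let the fingers close. It gives the time, the measured TCP pose, the force and the opening at its end, in the units of the state.
- state(): the state, without advancing time (a new reading comes with each control period).
- grab_frame(name): name is "scene" or "top" or "wrist"; returns the picture (384x512x3 uint8, red, green, blue); there is no depth.
- camera_info(name): a dict with "intrinsics" (3x3 intrinsics, pixels), "k1" (the pictures are not rectified: a ray, as slopes to the right and down, at radius r is drawn at 1 + k1 r^2 times it, then the intrinsics apply), "origin" and "orientation" of the camera in the world; the wrist camera has in their place "hand_eye" (4x4, takes a point from camera to tool coordinates, whose origin is the TCP and whose axes are the tool frame's). Camera axes: x right, y down, z forward; pixel columns grow to the right and rows downward; lengths in mm; the calibration is good to about 2 mm. A picture is of the moment at which its call begins: read the wrist's pose just before it. camera_info takes no time and is no camera call.
- env.job_done(): hands the job in, once; it reports no verdict.
Trained networks look in the newest picture that a camera, given by its name, has taken for a name from the list of things; names that differ only in an ending like _2 or _b are one class to them, and where a whole thing is asked for, a point or a joint stands for the part that bears it (a point fixed in the world has none). Each returns a list of dicts, best first, with "p" (0 to 1); they miss things now and then, are a little off and sometimes report something else, mostly with a low value. They report only what shows in the picture. A call takes as long as a camera call.
- search_frame(camera, label): "rect" ([left, top, right, bottom] as shares, 0 to 1, of the picture: columns of its width, rows of its height, round what is visible of it).
- place_of(camera, label): "location" ([column, row] as shares, 0 to 1, of the picture: columns of its width, rows of its height: a listed point, or the origin of a listed thing).
The state is a dict: "time_s": time; "qpos": joint angles; "qvel": joint speeds; "effort": joint torques, N m; "ee_pos": TCP position; "ee_rot": TCP orientation; "force": force on the tool from outside, world axes, zero at the start; "torque": the same for the moment, N m; "gripper_width": finger opening in mm.
Only numpy, scipy, OpenCV 4.12 (cv2) and the standard library are available. Lean on these libraries where they do the work, as an engineer would, in place of code of your own. Each camera call takes 0.05 s, during which the arm holds its last target. There are 200 camera calls.

## Working session

There is one attempt and no reset: what is moved stays moved. The work goes in short steps, Python scripts to look and compute and a tool call to move; the robot and the scene stay as the last step left them, time stands still between calls to the robot, and variables do not carry over. Pictures are saved under pics/ and viewed, about 8 in all and at most 12, crops included, and the job is handed in when it is done.

Besides the shell and the picture viewer there is one more tool, called as name(argument=value, ...) on one line, values as JSON. drive_tool: Moves the arm, as the interface text tells. Its arguments: {"type":"object","properties":{"plan":{"type":"array"},"grip_force":{"type":"number"}},"required":["plan"]}

```bash
mkdir -p pics
cat > h.py <<'E'
import numpy as np, cv2
from workcell import state, grab_frame, camera_info, env, search_frame, place_of
E
python3 - <<'E'
from h import *
import json
print(state())
ims=[]
for c in ["scene","top"]:
    print(c,camera_info(c))
    im=grab_frame(c); cv2.imwrite(f"pics/{c}0.png",im[:,:,::-1])
    for l in ["corner","axis","pointer_tip","long_mark","tile","stand","paint_bottle","paint_jar","varnish","putty_tin","brush_pot","glue_gun"]:
        print(l,[(np.round(np.array(d["location"])*[512,384],1).tolist(),round(d["p"],2)) for d in place_of(c,l)[:2]])
E
```

```text
{'time_s': 0.0, 'qpos': array([ 6.92709536e+01,  1.83524111e+01,  8.97086324e+01,  1.14700684e-04,
        7.20436467e+01, -1.14586803e+00]), 'qvel': array([ 0.03220103, -0.05295752, -0.03568852, -0.04874549, -0.12184723,
        0.0095852 ]), 'effort': array([ 8.90559804e-04, -4.12464309e+01, -2.31980324e+01,  7.26947444e-02,
        4.55647276e-02, -1.52552043e-04]), 'ee_pos': array([192.53858863, 541.25078206, 213.09748474]), 'ee_rot': array([ 178.79445065,   89.89530975, -110.78876317]), 'force': array([-0.49780552, -0.4963006 , -0.75771132]), 'torque': array([-0.02699025, -0.05786481,  0.0199953 ]), 'gripper_width': 91.15528300642505}
scene {'intrinsics': array([[472.99149451,   0.        , 253.73713046],
       [  0.        , 472.99149451, 186.13441706],
       [  0.        ,   0.        ,   1.        ]]), 'k1': 0.015812787596584187, 'origin': array([1444.72405551,  569.67501219, 1129.31350727]), 'orientation': array([-1.35356488e+02, -8.11290232e-02,  1.21725602e+02])}
corner [([247.5, 183.3], 0.62)]
axis [([215.3, 179.4], 0.75)]
pointer_tip [([224.2, 196.2], 0.7), ([204.8, 16
[... 384 characters left out ...]
 0.        , 255.2503512 ],
       [  0.        , 369.87565983, 192.37014783],
       [  0.        ,   0.        ,   1.        ]]), 'k1': 0.0013438512321005149, 'origin': array([ 448.02780272,   36.72743732, 1285.60937355]), 'orientation': array([-174.83046676,   -1.64078046,  -89.94161841])}
corner [([239.9, 161.4], 0.67)]
axis [([284.7, 180.8], 0.87)]
pointer_tip [([260.7, 154.4], 0.65)]
long_mark [([255.1, 150.8], 0.71)]
tile [([268.7, 203.6], 0.81), ([187.2, 210.1], 0.22)]
stand [([258.3, 204.9], 0.73)]
paint_bottle [([198.2, 186.3], 0.51)]
paint_jar [([203.6, 165.8], 0.48)]
varnish [([187.8, 209.4], 0.65)]
putty_tin [([294.2, 152.4], 0.85)]
brush_pot [([377.4, 213.1], 0.64)]
glue_gun []
```

View pics/scene0.png

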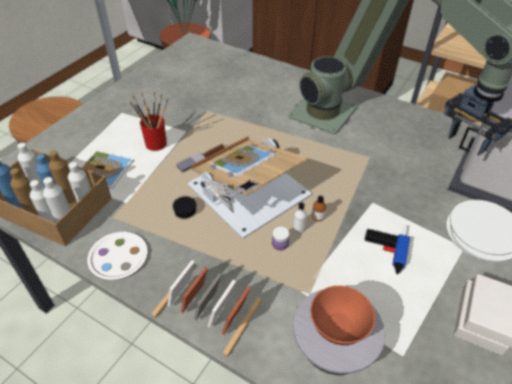

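View pics/top0.png

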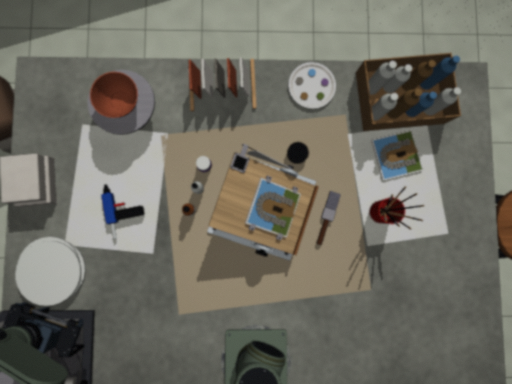

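```bash
cat >> h.py <<'E'
from scipy.spatial.transform import Rotation as Ro
from scipy.optimize import least_squares
def cam(n,st=None):
    c=camera_info(n)
    if n=="wrist":
        s=st or state(); T=np.array(c["hand_eye"]); Rt=Ro.from_euler("xyz",s["ee_rot"],degrees=True).as_matrix()
        return c["intrinsics"],c["k1"],s["ee_pos"]+Rt@T[:3,3],Rt@T[:3,:3]
    return c["intrinsics"],c["k1"],np.array(c["origin"]),Ro.from_euler("xyz",c["orientation"],degrees=True).as_matrix()
def proj(cm,p):
    K,k1,o,R=cm; q=R.T@(np.asarray(p)-o); u=q[:2]/q[2]; u=u*(1+k1*(u@u)); return K[:2,:2]@u+K[:2,2]
def model(v):
    # v: axis x,y, yaw(rad), tilt
    x,y,a,t=v; X=np.array([np.cos(a),np.sin(a),0]);Y=np.array([-np.sin(a),np.cos(a),0]);Z=np.array([0,0,1])
    A=np.array([x,y,85.]); 
    def S(t): return np.cos(t)*Y+np.sin(t)*Z, -np.sin(t)*Y+np.cos(t)*Z
    s,n=S(t)
    return dict(axis=A,corner=A+175*s+22*n,tile=A-94*X+50*s+16*n,pointer_tip=A+56*X+120*s,long_mark=A+56*X+120*S(.1745)[0])
E
cat > m.py <<'E'
from h import *
obs={"scene":dict(corner=(247.5,183.3),axis=(215.3,179.4),pointer_tip=(224.2,196.2),long_mark=(226,200.9),tile=(240.7,161.7)),
"top":dict(corner=(239.9,161.4),axis=(284.7,180.8),pointer_tip=(260.7,154.4),long_mark=(255.1,150.8),tile=(268.7,203.6))}
C={c:cam(c) for c in obs}
for l in obs["top"]:
    r=least_squares(lambda p:np.r_[[proj(C[c],p)-obs[c][l] for c in obs]].ravel(),[450,50,100]); print(l,r.x.round(),r.fun.round(1))
W=dict(tile=.3,pointer_tip=.7,long_mark=.5)
f=lambda v:np.r_[[W.get(l,1)*(proj(C[c],model(v)[l])-obs[c][l]) for c in obs for l in obs[c]]].ravel()
r=least_squares(f,[500,0,0,.37],loss="soft_l1"); print(r.x.round(3),np.degrees(r.x[2:]),f(r.x).round(1))
for k,p in model(r.x).items(): print(k,p.round(1))
E
python3 m.py
```

```text
corner [642.  53. 175.] [-0.4 -0.  -0.4  0.2]
axis [597. -96.  75.] [ 0.2  0.   0.2 -0.1]
pointer_tip [675. -11. 115.] [-1.  -0.1 -1.   0.6]
long_mark [687.   6. 115.] [-0.6 -0.1 -0.5  0.3]
tile [520. -43. 117.] [ 1.4  0.1  1.3 -0.7]
[ 597.834  -94.823 -119.663   44.375] [-6856.18225889  2542.50138586] [-0.2  0.1  0.  -1.9 -0.6 -0.9 -0.3  0.6  1.6  0.2 -0.2  0.9  0.2 -0.8
 -2.1 -2.   0.1  0.8 -0.9 -0.1]
axis [597.8 -94.8  85. ]
corner [640.5  52.4 172.3]
tile [518.7 -30.1 118.9]
pointer_tip [682.5  -4.  130.9]
long_mark [684.6   3.1 105.8]
```

drive_tool(plan=[[0,0,0,45,-50,50,0],[0,0,0,90,-98,60,0],[0,0,0,135,-147,60,0],[0,0,0,180,-196,60,0],[0,0,0,224,-245,60,0],[0,0,0,269,-293,60,0],[0,0,0,314,-342,60,0],[0,0,0,359,-391,60,0],[0,0,0,404,-440,60,0],[0,0,0,448,-489,60,0]], grip_force=20)

```text
time_s: 2.55
ee_pos: [606.4, 90.3, 274.1]
ee_rot: [-28.4, 90.0, 42.0]
force: [0.7, 0.7, -0.4]
gripper_width: 0.4
```

drive_tool(plan=[[0,0,0,0,0,0,0],[0,0,0,0,0,0,0]])

```text
time_s: 2.8
ee_pos: [606.1, 90.4, 273.8]
ee_rot: [50.3, 89.9, 120.7]
force: [0.7, 0.0, -0.0]
gripper_width: 0.7
```

```bash
cat > look.py <<'E'
from h import *
import sys,pickle
n=sys.argv[1]; s=state(); print(s["time_s"],s["ee_pos"].round(1),s["ee_rot"].round(1),s["force"].round(1),round(s["gripper_width"],1))
im=grab_frame("wrist"); cv2.imwrite(f"pics/{n}.png",im[:,:,::-1])
o={}
for l in ["corner","axis","pointer_tip","long_mark","tile"]:
    d=place_of("wrist",l); print(l,[(np.round(np.array(e["location"])*[512,384],1).tolist(),round(e["p"],2)) for e in d[:2]])
print(camera_info("wrist")["hand_eye"].round(2).tolist())
E
python3 look.py w1
```

```text
2.8 [606.1  90.4 273.8] [ 50.3  89.9 120.7] [ 0.7  0.  -0. ] 0.7
corner [([231.7, 226.5], 0.89)]
axis []
pointer_tip []
long_mark []
tile [([113.1, 140.0], 0.84)]
[[0.0, -0.29, 0.96, -172.06], [-0.0, -0.96, -0.29, 83.48], [1.0, -0.0, -0.0, -0.03], [0.0, 0.0, 0.0, 1.0]]
```

View pics/w1.png

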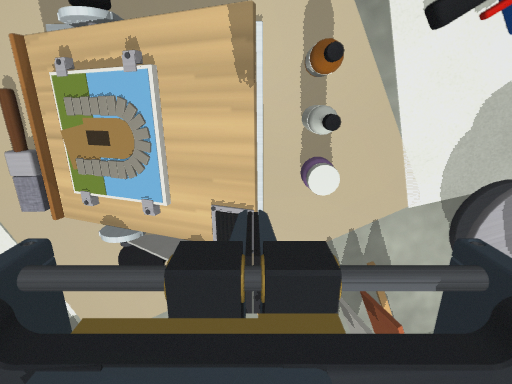

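Run:
```python
from h import *
s=state();print(s["qpos"].round(1)); R=Ro.from_euler("xyz",s["ee_rot"],degrees=True).as_matrix();print(R.round(2))
cm=cam("wrist"); v=[597.8,-94.8,np.radians(-16.18),.392]
for k,p in model(v).items(): print(k,proj(cm,p).round(1))
```

```text
[  7.5  20.1  78.3   0.   81.5 -63. ]
[[ 0.   -0.94  0.33]
 [ 0.    0.33  0.94]
 [-1.   -0.    0.  ]]
axis [123.  208.2]
corner [229.  229.5]
tile [128.6 141.1]
pointer_tip [201.9 257.5]
long_mark [210.4 247.5]
```

drive_tool(plan=[[0,0,-10,10,-6,0,0],[0,0,-20,20,-12,0,0],[0,0,-30,30,-18,0,0],[0,0,-40,40,-24,0,0],[0,0,-50,50,-30,0,0],[0,0,-60,60,-36,0,0],[0,0,-70,70,-42,0,0],[0,0,-80,80,-48,0,0],[0,0,-90,92,-55,0,0],[0,0,-100,92,-55,0,0]])

```text
time_s: 4.35
ee_pos: [698.2, 36.6, 274.2]
ee_rot: [-41.5, 89.9, -71.3]
force: [0.2, 0.5, 0.1]
gripper_width: 0.6
```

drive_tool(plan=[[0,0,-10,0,0,0,0],[0,0,-20,0,0,0,0],[0,0,-30,0,0,-10,0],[0,0,-40,0,0,-20,0],[0,0,-50,0,0,-20,0],[0,0,-60,0,0,-20,0],[0,0,-70,0,0,-20,0],[0,0,-77,0,0,-20,0],[0,0,-77,0,0,-20,0],[0,0,-77,0,0,-20,0]])

```text
time_s: 5.6
ee_pos: [698.1, 37.0, 254.4]
ee_rot: [-39.7, 89.9, -146.4]
force: [-0.6, 0.0, 0.7]
gripper_width: 0.6
```

```bash
python3 look.py w2
```

```text
5.6 [698.1  37.  254.4] [ -39.7   89.9 -146.4] [-0.6  0.   0.7] 0.6
corner [([253.3, 252.4], 0.97)]
axis [([370.3, 219.0], 0.56)]
pointer_tip [([294.5, 181.8], 0.95)]
long_mark [([285.4, 178.7], 0.73)]
tile [([310.5, 253.5], 0.6)]
[[-0.0, -0.29, 0.96, -172.06], [-0.0, -0.96, -0.29, 83.43], [1.0, -0.0, -0.0, 0.03], [0.0, 0.0, 0.0, 1.0]]
```

View pics/w2.png

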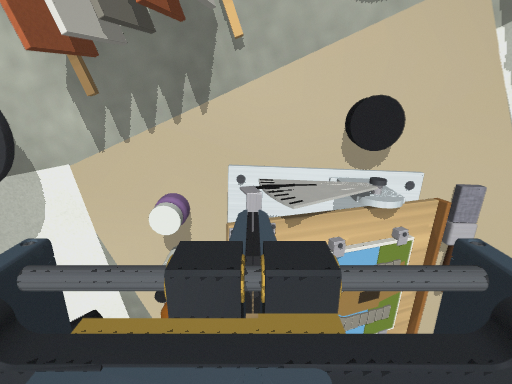

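```bash
cat > m2.py <<'E'
from h import *
s1=dict(ee_pos=np.array([606.1,90.4,273.8]),ee_rot=[50.3,89.9,120.7]); s2=dict(ee_pos=np.array([698.1,37,254.4]),ee_rot=[-39.7,89.9,-146.4])
obs=[(cam("scene"),dict(corner=(247.5,183.3),axis=(215.3,179.4),tile=(240.7,161.7)),1),
(cam("top"),dict(corner=(239.9,161.4),axis=(284.7,180.8),tile=(268.7,203.6)),1),
(cam("wrist",s1),dict(corner=(231.7,226.5),tile=(113.1,140)),.5),
(cam("wrist",s2),dict(corner=(253.3,252.4),pointer_tip=(294.5,181.8),axis=(370.3,219),long_mark=(285.4,178.7)),.5)]
f=lambda v:np.r_[[w*(proj(c,model(v)[l])-o[l]) for c,o,w in obs for l in o]].ravel()
r=least_squares(f,[597,-95,-.28,.39],loss="soft_l1"); print(r.x.round(3),f(r.x).round(1).reshape(-1,2).tolist())
for k,p in model(r.x).items(): print(k,p.round(1))
im=cv2.imread("pics/w2.png")[140:230,210:440]
cv2.imwrite("pics/w2c.png",cv2.resize(im,None,fx=3.4,fy=3.4,interpolation=cv2.INTER_CUBIC))
E
python3 m2.py
```

```text
[ 5.97595e+02 -9.72300e+01 -2.68000e-01  3.78000e-01] [[-0.0, 0.2], [-0.5, -2.3], [4.6, 0.4], [-0.0, 1.7], [1.0, -0.7], [-1.9, 0.1], [-1.6, 0.4], [6.6, 0.6], [0.9, -0.7], [-0.9, 2.3], [0.9, -1.6], [-0.6, 1.1]]
axis [597.6 -97.2  85. ]
corner [638.6  51.8 170. ]
tile [517.7 -33.2 118.3]
pointer_tip [681.2  -4.5 129.2]
long_mark [682.9   1.9 105.8]
```

View pics/w2c.png

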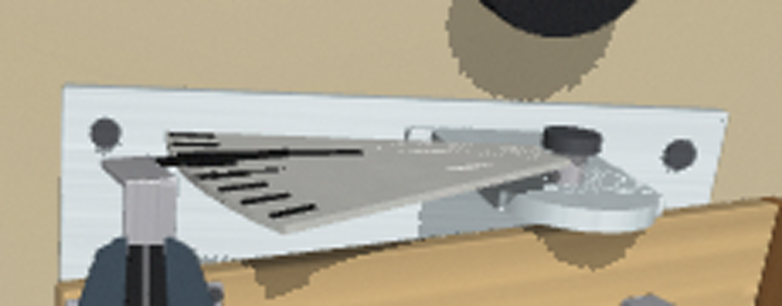

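drive_tool(plan=[[0,0,0,-30,8,-10,0],[0,0,0,-59,15,-35,0],[0,0,0,-59,15,-65,0],[0,0,0,-59,15,-72,0],[0,0,0,-59,15,-72,0]])

```text
time_s: 6.52
ee_pos: [639.6, 51.5, 182.4]
ee_rot: [-39.0, 89.9, -145.8]
force: [0.4, 0.3, -0.7]
gripper_width: 0.1
```

drive_tool(plan=[[0,0,0,0,0,-2,0],[0,0,0,0,0,-4,0],[0,0,0,0,0,-6,0],[0,0,0,0,0,-7,0],[0,0,0,0,0,-7,0]])

```text
time_s: 7.15
ee_pos: [639.6, 51.5, 175.3]
ee_rot: [-41.8, 89.9, -148.6]
force: [-0.2, -0.2, 0.0]
gripper_width: 0.5
```

drive_tool(plan=[[0,0,0,0,0,-1,0],[0,0,0,0,0,-2,0],[0,0,0,0,0,-2,0]])

```text
time_s: 7.52
ee_pos: [639.5, 51.5, 173.2]
ee_rot: [-44.2, 89.9, -151.0]
force: [0.2, 0.4, 0.2]
gripper_width: 0.7
```

drive_tool(plan=[[0,0,0,0,0,-1,0],[0,0,0,0,0,-2,0],[0,0,0,0,0,-2,0]])

```text
time_s: 7.9
ee_pos: [639.5, 51.5, 171.1]
ee_rot: [-46.6, 89.9, -153.3]
force: [0.1, -0.2, 0.6]
gripper_width: 0.7
```

drive_tool(plan=[[0,0,0,0,0,-1,0],[0,0,0,0,0,-2,0],[0,0,0,0,0,-2,0]])

```text
time_s: 8.28
ee_pos: [639.7, 51.7, 170.4]
ee_rot: [-6.4, 90.0, -113.2]
force: [-1.2, 0.9, 6.0]
gripper_width: 0.5
```

drive_tool(plan=[[0,0,0,0,0,-1,0],[0,0,0,0,0,-2,0],[0,0,0,0,0,-2,0]])

```text
time_s: 8.65
ee_pos: [639.8, 52.0, 169.7]
ee_rot: [125.7, 89.9, 19.0]
force: [-2.2, 0.7, 6.8]
gripper_width: 0.6
```

drive_tool(plan=[[0,0,0,0,1,-3,0],[0,0,0,1,2,-6,0],[0,0,0,1,4,-9,0],[0,0,0,2,5,-12,0],[0,0,0,2,6,-15,0],[0,0,0,2,8,-18,0],[0,0,0,3,9,-20,0],[0,0,0,3,10,-22,0],[0,0,0,3,10,-22,0]])

```text
time_s: 9.78
ee_pos: [642.9, 61.2, 148.5]
ee_rot: [77.0, 89.9, -29.8]
force: [-1.9, -2.1, 4.9]
gripper_width: 0.7
```

```bash
python3 look.py w3;python3 - <<'E'
import cv2
im=cv2.imread("pics/w3.png")
cv2.imwrite("pics/w3c.png",cv2.resize(im[100:260,180:420],None,fx=3.3,fy=3.3,interpolation=cv2.INTER_CUBIC))
E
```

```text
9.775 [642.9  61.2 148.5] [ 77.   89.9 -29.8] [-1.9 -2.1  4.9] 0.7
corner [([252.5, 231.0], 0.57)]
axis [([436.6, 208.0], 0.89)]
pointer_tip [([316.8, 137.3], 0.74)]
long_mark [([316.1, 138.3], 0.96)]
tile [([410.7, 309.5], 0.8)]
[[-0.0, -0.29, 0.96, -172.06], [-0.0, -0.96, -0.29, 83.44], [1.0, -0.0, -0.0, 0.03], [0.0, 0.0, 0.0, 1.0]]
```

View pics/w3c.png

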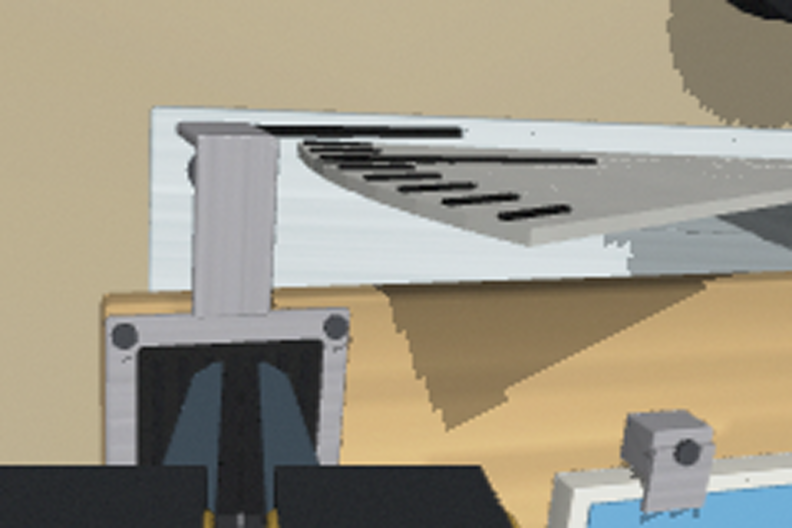

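```bash
cat > m3.py <<'E'
exec(open("m2.py").read().split("f=lambda")[0])
s3=dict(ee_pos=np.array([642.9,61.2,148.5]),ee_rot=[77,89.9,-29.8]); c3=cam("wrist",s3)
def pts(v):
    x,y,a,t,px=v; X=np.array([np.cos(a),np.sin(a),0]);Y=np.array([-np.sin(a),np.cos(a),0]);Z=np.array([0,0,1])
    s=np.cos(t)*Y+np.sin(t)*Z;n=-np.sin(t)*Y+np.cos(t)*Z;A=np.array([x,y,85.]);c=A+175*s+22*n
    sl=np.cos(.1745)*Y+np.sin(.1745)*Z
    return [c+19*X+19*s,c+19*X-19*s,c+25*X+25*s-2*n,c+25*X-25*s-2*n,A+px*X+120*s, A+51*X+76*sl]
o3=[(221.5,205.5),(277.9,203.6),(211.2,196.4),(285.8,193.9),(320,139.7),(180+597/3.3,100+160/3.3)]
m=lambda u,t:model([u[0],u[1],u[2],t])
def f(u):
    e=[w*(proj(c,m(u,u[3])[l])-o[l]) for c,o,w in obs for l in o if l!="tile"]
    e+=[.6*(proj(c3,p)-q) for p,q in zip(pts([*u[:3],u[4],u[5]]),o3)]
    hz=lambda t:85+175*np.sin(t)+22*np.cos(t)+u[6]*np.tan(t)
    return np.r_[np.ravel(e),(hz(u[3])-170.8)/1.,(hz(u[4])-148.5)/1.,(u[6]-6)/4,(u[5]-56)/3]
r=least_squares(f,[597,-97,-.27,.38,.24,56,6],loss="soft_l1");J=r.jac;print(r.x.round(3),np.sqrt(np.diag(np.linalg.inv(J.T@J))).round(3));print(f(r.x).round(1).tolist())
E
python3 m3.py
```

```text
[ 5.93703e+02 -9.43360e+01 -3.13000e-01  3.74000e-01  2.38000e-01
  5.78030e+01  3.93600e+00] [1.447 0.949 0.011 0.01  0.008 1.31  3.983]
[-0.2, 1.1, 0.9, -2.7, -0.4, 0.8, 0.1, 0.4, -0.6, 1.3, -0.0, -1.9, -0.6, 2.1, 0.1, -0.0, -0.2, 0.8, -0.0, 0.6, -0.0, -0.5, 0.2, 0.4, -0.0, -0.6, -1.6, 0.1, 2.4, -0.7, 0.2, 0.1, -0.5, 0.6]
```

drive_tool(plan=[[0,0,0,0,1,-2,0],[0,0,0,0,1,-4,0],[0,0,0,1,2,-6,0],[0,0,0,1,3,-8,0],[0,0,0,1,3,-10,0],[0,0,0,1,3,-10,0],[0,0,0,1,3,-10,0]])

```text
time_s: 10.95
ee_pos: [643.9, 64.1, 139.4]
ee_rot: [83.1, 89.8, -23.6]
force: [-2.8, -0.5, 6.1]
gripper_width: 0.3
```

drive_tool(plan=[[0,0,0,0,0,3,0],[0,0,0,0,0,10,0],[0,0,0,0,0,30,0],[0,0,0,20,-5,60,0],[0,0,0,40,-25,80,0],[0,0,0,58,-50,90,0],[0,0,0,58,-70,90,0],[0,0,0,58,-70,90,0]])

```text
time_s: 11.95
ee_pos: [701.0, -7.2, 228.5]
ee_rot: [35.3, 89.9, -71.6]
force: [-0.6, 0.3, -0.5]
gripper_width: 0.3
```

```bash
python3 look.py w4;python3 - <<'E'
import cv2
im=cv2.imread("pics/w4.png")
cv2.imwrite("pics/w4c.png",cv2.resize(im[90:270,150:390],None,fx=3.3,fy=3.3,interpolation=cv2.INTER_CUBIC))
E
```

```text
11.95 [701.   -7.2 228.5] [ 35.3  89.9 -71.6] [-0.6  0.3 -0.5] 0.3
corner [([249.2, 198.6], 0.45)]
axis [([346.9, 240.2], 0.76)]
pointer_tip [([250.6, 195.5], 0.59)]
long_mark [([249.9, 196.8], 0.98), ([342.1, 133.8], 0.27)]
tile [([325.3, 314.2], 0.65)]
[[-0.0, -0.29, 0.96, -172.06], [-0.0, -0.96, -0.29, 83.44], [1.0, -0.0, -0.0, 0.03], [0.0, 0.0, 0.0, 1.0]]
```

View pics/w4c.png

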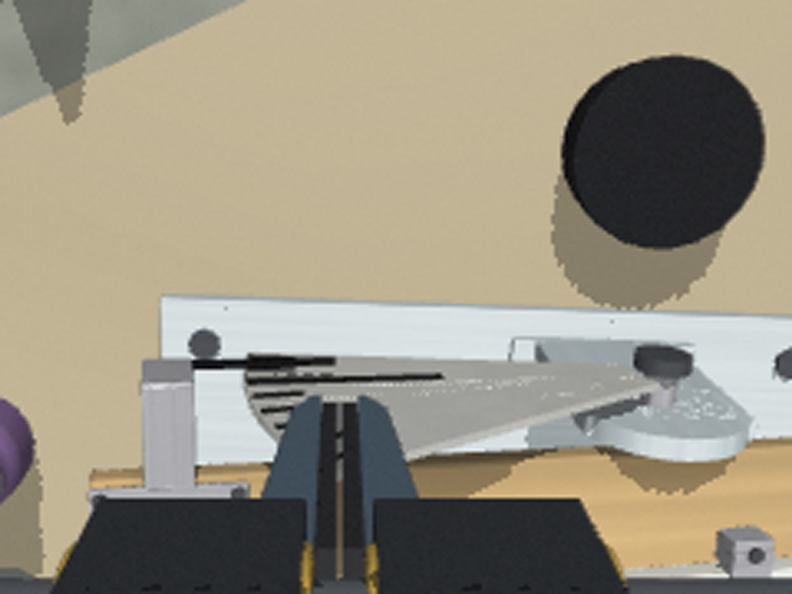

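```bash
cat > m4.py <<'E'
src=open("m3.py").read(); exec(src.split("r=least")[0])
s4=dict(ee_pos=np.array([701,-7.2,228.5]),ee_rot=[35.3,89.9,-71.6]); c4=cam("wrist",s4)
o4=[(150+335/3.3,90+361/3.3),(150+442/3.3,90+377/3.3)]
f3=f
def f(u):
    P=pts([*u[:3],u[7],u[5]])[4:]
    return np.r_[f3(u[:7]),.6*np.ravel([proj(c4,p)-q for p,q in zip(P,o4)])]
r=least_squares(f,[597,-97,-.27,.38,.24,56,6,.18],loss="soft_l1");J=r.jac;print(r.x.round(3),np.sqrt(np.diag(np.linalg.inv(J.T@J))).round(3));print(f(r.x).round(1).tolist())
for t in (.145,.1745,.205,.235): print(t,[(proj(c4,p)-[150,90])*3.3 for p in pts([*r.x[:3],t,r.x[5]])[4:]])
print(state()["qpos"].round(1),"z/h t:",[ (t,85+175*np.sin(t)+22*np.cos(t)+r.x[6]*np.tan(t)) for t in (.16,.175,.19)])
E
python3 m4.py
```

```text
[ 5.93399e+02 -9.41070e+01 -3.15000e-01  3.75000e-01  2.39000e-01
  5.81260e+01  3.66500e+00  2.14000e-01] [1.358 0.944 0.01  0.011 0.008 1.242 4.073 0.048]
[-0.2, 1.0, 1.0, -2.7, -0.4, 0.8, 0.0, 0.5, -0.5, 1.3, -0.0, -1.8, -0.6, 2.1, 0.0, 0.1, -0.2, 0.9, -0.1, 0.6, -0.1, -0.4, 0.1, 0.4, -0.1, -0.5, -1.6, -0.0, 2.3, -0.6, 0.2, 0.2, -0.6, 0.7, -0.5, 0.3, 2.3, -0.8]
0.145 [array([328.21240775, 354.59299351]), array([454.48370317, 372.52442428])]
0.1745 [array([329.79635745, 357.94037917]), array([454.48370317, 372.52442428])]
0.205 [array([331.79530084, 361.46465809]), array([454.48370317, 372.52442428])]
0.235 [array([334.1295168 , 364.99226023]), array([454.48370317, 372.52442428])]
[ -1.3  29.6  69.3  -0.   80.9 105.4] z/h t: [(0.16, np.float64(135.1911497380474)), (0.175, np.float64(137.78091986805026)), (0.19, np.float64(140.35926108226084))]
```

drive_tool(plan=[[3,9,0,-5,-20,0,0],[6,19,0,-10,-45,0,0],[9,28,0,-18,-69,0,0],[12,38,0,-18,-69,-15,0],[12,38,0,-18,-69,-30,0],[12,38,0,-18,-69,-35,0],[12,38,0,-18,-69,-35,0]])

```text
time_s: 13.12
ee_pos: [682.9, -73.0, 198.3]
ee_rot: [-90.9, 50.6, 162.5]
force: [0.4, -0.4, 0.4]
gripper_width: -0.1
```

```bash
python3 look.py w5;python3 - <<'E'
import cv2
im=cv2.imread("pics/w5.png")
cv2.imwrite("pics/w5c.png",cv2.resize(im,(800,600),interpolation=cv2.INTER_CUBIC))
E
```

```text
13.125 [682.9 -73.  198.3] [-90.9  50.6 162.5] [ 0.4 -0.4  0.4] -0.1
corner [([136.4, 212.6], 0.79)]
axis [([292.7, 170.7], 0.88), ([405.2, 158.7], 0.39)]
pointer_tip [([176.1, 147.4], 0.96)]
long_mark [([176.7, 148.2], 0.79)]
tile [([269.5, 225.1], 0.69), ([111.1, 163.7], 0.37)]
[[0.0, -0.29, 0.96, -171.74], [-0.0, -0.96, -0.29, 82.62], [1.0, -0.0, -0.0, 0.02], [0.0, 0.0, 0.0, 1.0]]
```

View pics/w5c.png

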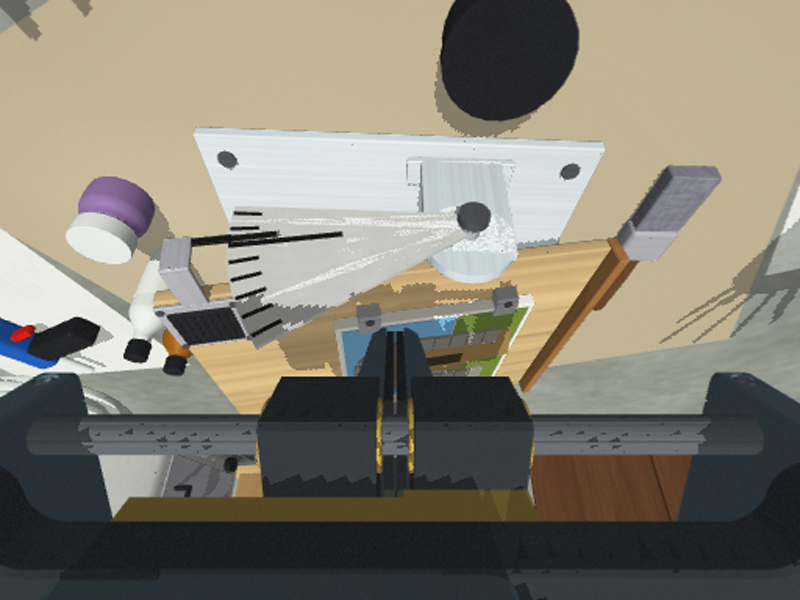

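```bash
python3 - <<'E'
import cv2
im=cv2.imread("pics/w5.png")
cv2.imwrite("pics/w5d.png",cv2.resize(im[120:230,100:245],None,fx=5,fy=5,interpolation=cv2.INTER_CUBIC))
E
cat > m5.py <<'E'
src=open("m3.py").read(); exec(src.split("r=least")[0])
s5=dict(ee_pos=np.array([682.9,-73,198.3]),ee_rot=[-90.9,50.6,162.5]); c5=cam("wrist",s5)
u=[593.4,-94.1,-.315]
for t in (.145,.1745,.205): print(t,[((proj(c5,p)-[100,120])*5).round(1).tolist() for p in pts([*u,t,58])])
X=np.array([np.cos(-.315),np.sin(-.315),0]);A=np.array([u[0],u[1],85.]);Y=np.array([-X[1],X[0],0]);Z=np.array([0,0,1])
for d in range(0,40,5):
    t=np.radians(d);print(d,[((proj(c5,A+51*X+r*(np.cos(t)*Y+np.sin(t)*Z))-[100,120])*5).round(1).tolist() for r in (143,126)])
E
python3 m5.py
```

```text
0.145 [[31.1, 377.4], [232.3, 357.5], [-13.0, 355.0], [255.7, 328.9], [379.3, 122.3], [622.1, 136.4]]
0.1745 [[30.6, 402.0], [234.4, 376.8], [-14.5, 380.6], [257.7, 347.4], [379.3, 136.6], [622.1, 136.4]]
0.205 [[31.1, 427.9], [237.3, 396.9], [-15.0, 407.5], [260.6, 366.7], [379.9, 151.6], [622.1, 136.4]]
0 [[276.0, 77.9], [363.6, 79.9]]
5 [[265.7, 125.7], [356.5, 121.9]]
10 [[260.8, 175.8], [354.3, 165.6]]
15 [[261.8, 227.9], [357.4, 210.8]]
20 [[269.2, 281.7], [366.0, 257.2]]
25 [[283.4, 336.7], [380.6, 304.3]]
30 [[305.0, 392.5], [401.3, 351.7]]
35 [[334.0, 448.4], [428.4, 398.9]]
```

View pics/w5d.png

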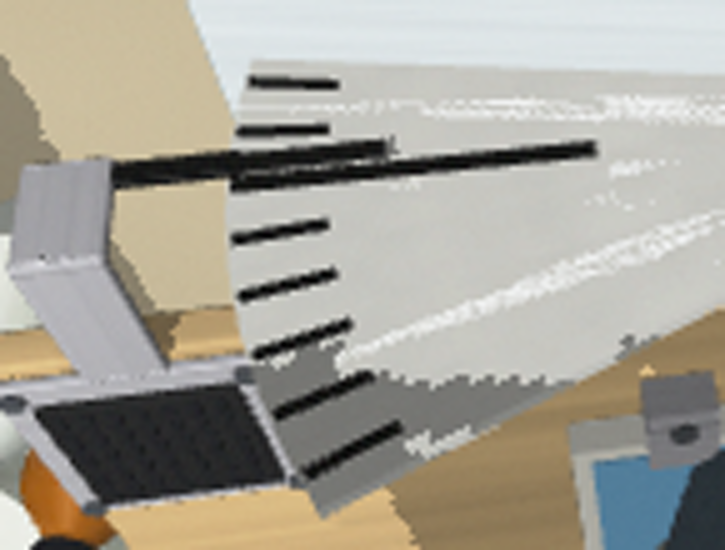

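```bash
python3 -c "
from h import *
s=state();print(s['time_s'],s['force'].round(1),s['qvel'].round(2)); print(env.job_done())"
```

```text
13.425 [-0.4  0.3 -0. ] [-0.09  1.12  0.04 -0.08 -0.   -0.01]
the job is handed in; nothing more can be done
None
```

I pressed the corner pad down with closed fingertips in two strokes, with about 5–7 N on the tool, then let go and backed away. The job was handed in at about 13.4 s; no verdict is reported.

- **Tilt:** My estimate is about 0.18 rad, inside the 0.1445–0.2045 window. Comparing the pointer's slope with the marks in the last close picture gives 0.181, the tip's row there gives 0.18–0.19 and the fingertip height under load gives 0.184.
- **Where the checks disagreed:** The pad's own corners in the last picture gave about 0.174. The steeper picture taken just after release was too flat to be useful: its fit gave 0.214 ± 0.05, and pointer against mark alone gave about 0.16. I did not press further, because the better readings agreed.
- **Clearance:** Before hand-in the tool force was about 0 and the arm was clear of everything. I saw no contact with the tile. I did not take a final scene or top picture to confirm that the other things had not moved.

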